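# Close down the bar by the grill

## Robot

A 6-joint arm with a two-finger parallel gripper is mounted at the origin on the work surface. World frame = base frame: x ahead of the robot, y to its left, z up, the work surface at z = 0. Lengths are in mm, angles in rad, forces in N, time in s.
With the tool pointing down it reaches from about 300 to 750 mm from the base axis. Payload 8.5 kg.
Tool frame: the origin (TCP) lies at the centre of the arm's flange, where the gripper is bolted on; the fingertips stand 173 mm ahead of it and the grasp point (between the pads) lies 155 mm ahead of it; z points along the fingers, y is the line along which they close (so a half turn about z gives the same grasp; the last joint's range is limited). The gripper opens to 85 mm and grips with 20 to 120 N. Pads are 22 mm wide; open, the fingers measure 114 mm over their backs; the gripper's body (76 mm by 85 mm) begins 54 mm behind the grasp point. The pads swing forward as they close: fully open they stand 13 mm farther back than shut.
Start: joints at [1.071, 0.381, 1.297, -0, 1.464, -0.215], TCP at [154.523, 527.83, 404.722] pointing down, gripper open.
Joint ranges: [-3.11, 3.11], [-0.89, 2.33], [0.22, 2.48], [-1.42, 4.56], [0.17, 2.85], [-2.88, 2.88]. Speed limits (rad/s): [2.39, 2.39, 3.14, 3.14, 3.14, 3.14].

## Interface

Orientations are given as a rotation vector (axis times angle).
In Python, from plant import ctrl gives the robot as it stands. The module is installed in compiled form; this text tells all that it offers.
- The arm moves only by the tool arm_command, never from a script. Its argument "series" is a list of rows, each a list of 7 numbers: the opening, from 0 (shut) to 1 (fully open), then the shift along the tool's x, y, z in m, then the turn, a rotation vector about the tool's x, y, z in rad. In form: [[gripper, tx, ty, tz, rx, ry, rz], ...]. A call has 1 to 8 rows; each row shifts and turns the commanded pose from where the row before left it, along the tool's axes as they then stand; what a row does not reach is not made up. A row lasts 1/12 s, in which the tool goes at most 41.7 mm and 7.16 degrees, less where a joint would pass 70% of its speed; a pose out of reach is approached as far as the arm can. A call with a gripper value outside its range is refused whole. The fingers move at their own pace and stop on an object; "squeeze" is the grip in N (left out, the last holds). Time passes only in rows, so rows that do not move let the fingers close. It gives the time, the measured TCP pose, the force, the opening and the grip force at its end, in the units of the state.
- ctrl.sense(): the state, without advancing time (a new reading comes with each control period).
- ctrl.read_camera(name): name is "side" or "top" or "wrist"; returns a dict with "img" (420x560x3 uint8, red, green, blue), "range_z" (420x560 float32, mm along the optical axis (not along the pixel's ray), 0 where there is no reading), "vfov" (degrees; the focal length in pixels is half the picture's height over the tangent of half this angle, whatever the lens; pixels are square), "cx", "cy" (the principal point, pixels), "rvec" (rotation vector, rad) and "tvec" (3), from world to camera coordinates, as OpenCV has them. Camera axes: x right, y down, z forward; pixel columns grow to the right and rows downward; lengths in mm; the calibration is good to about 2 mm. A picture is of the moment at which its call begins.
- ctrl.hand_in(): hands the job in; it is judged then, once.
The state is a dict: "time_s": time; "joint_positions": joint angles; "joint_velocities": joint speeds; "joint_efforts": joint torques, N m; "position": TCP position; "tool_rot": TCP orientation; "force": force on the tool from outside, world axes, zero at the start; "ft_torque": the same for the moment, N m; "gripper_width": finger opening in mm; "grasp_force": force on a finger pad.
Only numpy, scipy, OpenCV 4.12 (cv2) and the standard library are available. Lean on these libraries where they do the work, as an engineer would, in place of code of your own. Each camera call takes 0.05 s, during which the arm holds its last target. There are 200 camera calls.

## Task

Close down the bar: pile all the loose coasters flat in one centred stack on the steel plate, wooden ones below and the smaller cork ones on top, move the empty core from the spindle into the waste tray, and put the fresh paper roll on the spindle, fully down. When all that is done, vent the soda siphon: press its cap all the way down for a moment, then let it spring back up. Do not disturb the glasses and the shaker.

Things in the scene. Friction and masses are not known exactly. Their poses are not given: they have to be found in the camera images.
- wide1: Wooden coaster, a flat round disc 64 mm across and 14 mm thick, about 35 g; lies loose on the bar. Origin at the very centre of the disc (half its thickness up), z along its axis, up at the start; both faces are alike, either may lie up. May be absent (None).
- wide2: Wooden coaster, a flat round disc 64 mm across and 14 mm thick, about 35 g; lies loose on the bar. Origin at the very centre of the disc (half its thickness up), z along its axis, up at the start; both faces are alike, either may lie up. May be absent (None).
- wide3: Wooden coaster, a flat round disc 64 mm across and 14 mm thick, about 35 g; lies loose on the bar. Origin at the very centre of the disc (half its thickness up), z along its axis, up at the start; both faces are alike, either may lie up. May be absent (None).
- small1: Cork coaster, a flat round disc 46 mm across and 12 mm thick, about 20 g; lies loose on the bar. Origin at the very centre of the disc (half its thickness up), z along its axis, up at the start; both faces are alike, either may lie up. May be absent (None).
- small2: Cork coaster, a flat round disc 46 mm across and 12 mm thick, about 20 g; lies loose on the bar. Origin at the very centre of the disc (half its thickness up), z along its axis, up at the start; both faces are alike, either may lie up. May be absent (None).
- small3: Cork coaster, a flat round disc 46 mm across and 12 mm thick, about 20 g; lies loose on the bar. Origin at the very centre of the disc (half its thickness up), z along its axis, up at the start; both faces are alike, either may lie up. May be absent (None).
- plate_top (a point): Centre of the flat top of the round steel plate (128 mm across, no rim, top 10 mm above the bar); the plate is fixed to the bar.
- spindle_seat (a point): Point on the axis of the paper-roll spindle, on top of its round steel base (base 90 mm across, 10 mm thick, fixed to the bar). The upright pin is 14 mm thick and rises 80 mm above this point; its last 10 mm taper to 6 mm.
- core: Empty cardboard core, a tube 30 mm outside, 22 mm inside, 57 mm long, about 15 g. It starts upright on the spindle, resting on the base. Origin at the centre of its lower end, z along the tube (up at the start).
- core_mid (a point): Middle of the cardboard core: on its axis, halfway along (28.5 mm from either end).
- roll: Fresh paper roll, rigid, 60 mm across and 57 mm high, with a through hole 22 mm across, about 120 g; stands loose on the bar, hole upright. Origin at the centre of its underside, z up along the hole.
- waste: Open steel waste tray fixed to the bar: 140 mm along its x, 160 mm along its y, 40 mm high, walls 5 mm, floor about 5 mm. Origin at the centre of its underside, z up.
- siphon_cap_top (a point): Centre of the top of the siphon's sprung cap: a round black button 34 mm across, on top of the chrome soda siphon (92 mm across at the foot, fixed to the bar). About 248 mm above the bar when up; a short spout, seen only, sticks out of the neck towards the siphon's x, up to 80 mm from the axis and below the cap.
- siphon_cap (a joint): Travel of the siphon cap, m: 0 up, 0.008 fully down. A spring pushes it up: about 2.5 N to start it moving, 7 N fully down.
- tumbler1: Bystander: open tumbler of thick green glass, about 76 mm across the mouth and 95 mm high. Origin at the centre of its underside, z up.
- tumbler2: Bystander: open tumbler of thick green glass, about 76 mm across the mouth and 95 mm high. Origin at the centre of its underside, z up.
- tumbler3: Bystander: open tumbler of thick green glass, about 76 mm across the mouth and 95 mm high. Origin at the centre of its underside, z up.
- shaker: Bystander: stainless shaker with a twist cap, 84 mm across at its widest, 200 mm high. Origin at the centre of its underside, z up.
Mind the look-alikes: they are no part of the job. What is shaped like the wide2 but red or yellow is not meant.

How it is judged:
By the outcome, as a careful person would: the job done as asked, in the order asked, and still so for the second after the job is handed in, with the robot touching nothing.
Of wide1, wide2, wide3 only 2 to 3 are there at a start; the rules pass over those that are not, and their reading is None.
Of small1, small2, small3 only 2 to 3 are there at a start; the rules pass over those that are not, and their reading is None.
At some moment in a run one of roll, small1, small2, small3 may be knocked a few centimetres aside while the robot is not near it.
It also fails if it takes over 210 s, if anything falls off the work surface, if the arm or the gripper's body presses on something with over 40 N, if the wrist force passes 120 N, or if a joint passes its speed limit or range.

## Working session

There is one attempt and no reset: what is moved stays moved. The work goes in short steps, Python scripts to look and compute and a tool call to move; the robot and the scene stay as the last step left them, time stands still between calls to the robot, and variables do not carry over. Pictures are saved under pics/ and viewed, at most 14 in all, crops included, and the job is handed in when it is done.

Besides the shell and the picture viewer there is one more tool, called after "Call:" as name(argument=value, ...) on one line, values as JSON. arm_command: Moves the arm, as the interface text tells. Its arguments: {"type":"object","properties":{"series":{"type":"array"},"squeeze":{"type":"number"}},"required":["series"]}

```bash
mkdir -p pics; cat > h.py <<'E'
import numpy as np, cv2
from plant import ctrl
def cam(n):
    c=ctrl.read_camera(n); h=c["img"].shape[0]
    c["f"]=h/2/np.tan(np.radians(c["vfov"])/2); c["R"]=cv2.Rodrigues(np.array(c["rvec"],float))[0]; c["t"]=np.array(c["tvec"],float).ravel()
    return c
def cloud(c):
    z=c["range_z"]; v,u=np.mgrid[:z.shape[0],:z.shape[1]]
    P=np.stack([(u-c["cx"])/c["f"]*z,(v-c["cy"])/c["f"]*z,z],-1)
    W=(P-c["t"])@c["R"]; W[z<=0]=np.nan; return W
def onplane(c,u,v,h):
    d=c["R"].T@np.array([(u-c["cx"])/c["f"],(v-c["cy"])/c["f"],1]); o=-c["R"].T@c["t"]
    return o+d*(h-o[2])/d[2]
def proj(c,p):
    q=c["R"]@np.array(p,float)+c["t"]; return q[0]/q[2]*c["f"]+c["cx"],q[1]/q[2]*c["f"]+c["cy"]
def save(c,n): cv2.imwrite("pics/"+n,c["img"][:,:,::-1])
E
python3 - <<'E'
from h import *
for n in("top","side","wrist"):
    c=cam(n);save(c,n+"0.png");print(n,c["vfov"],c["cx"],c["cy"],-c["R"].T@c["t"],c["R"][2],(c["range_z"]>0).mean())
s=ctrl.sense();print(s)
E
```

```text
top 48.365841130782876 281.29977053684695 207.67299808332018 [ 290.47161226  -37.77926889 1390.45702773] [ 0.21352468 -0.00118665 -0.97693695] 0.9960544217687075
side 56.590206297743514 278.60982277249275 212.0647440429184 [ 333.24797968 -950.94299547  722.6117605 ] [ 0.21492321  0.84428929 -0.49090081] 0.9958248299319727
wrist 58.32033354804161 280.39480814573295 212.70366192460486 [ 82.18237443 549.59399725 372.60097968] [ 0.28212347 -0.08396465 -0.95569675] 0.9960799319727891
{'time_s': 0.15, 'joint_positions': array([ 1.07070303e+00,  3.81046510e-01,  1.29802460e+00,  2.98614513e-05,
        1.46359858e+00, -2.15291031e-01]), 'joint_velocities': array([ 3.16670759e-05, -1.42908766e-03, -3.13847817e-03,  2.22129532e-03,
       -1.44024488e-03,  2.12200409e-03]), 'joint_efforts': array([ 2.74286234e-03, -4.48630714e+01, -2.31342101e+01, -1.93847172e-04,
        3.81703096e-03,  2.58217017e-05]), 'position': array([154.51104162, 527.81620145, 404.27160705]), 'tool_rot': array([-4.45803404e-01, -3.10939180e+00,  1.56820629e-03]), 'force': array([ 0.23342064, -0.01615872,  0.23836747]), 'ft_torque': array([-0.01141509, -0.03475307,  0.00457476]), 'grasp_force': 0.0, 'gripper_width': 85.49786963544476}
```

View pics/top0.png

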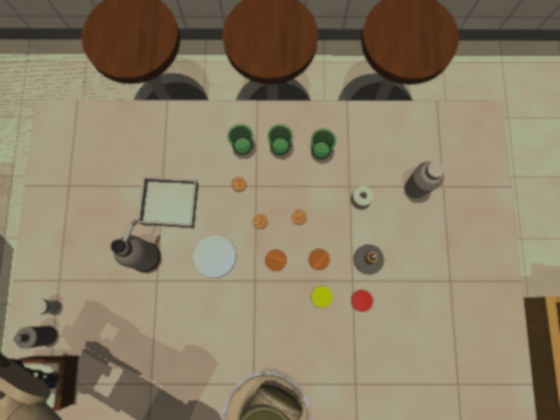

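View pics/side0.png

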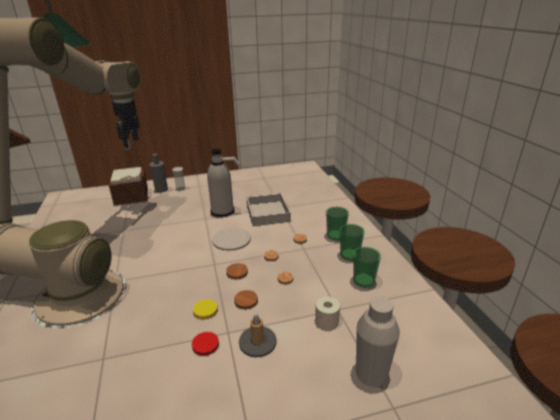

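Top view: wooden coasters are at (276,260) and (319,259), and corks at (239,184), (260,221) and (299,217). The plate is at (214,256), roll (362,197), core on spindle (369,258), tray (169,203) and siphon cap (121,246). Decoys are at (322,297) yellow and (362,300) red. The side view agrees.

```bash
cat >> h.py <<'E'
def disc(W,xy,r,zlo,zhi):
    "points within r of xy with height in range -> circle fit (min enclosing), median z"
    m=(np.hypot(W[...,0]-xy[0],W[...,1]-xy[1])<r)&(W[...,2]>zlo)&(W[...,2]<zhi)
    p=W[m]
    if len(p)<4: return None
    (a,b),R=cv2.minEnclosingCircle(p[:,:2].astype(np.float32))
    return np.round([a,b,R,*p[:,:2].mean(0),np.median(p[:,2]),len(p)],1)
E
python3 - <<'E'
from h import *
T=cam("top");S=cam("side");WT=cloud(T);WS=cloud(S)
seeds=dict(wA=(276,260,15,55,7,25),wB=(319,259,15,55,7,25),sA=(239,184,12,45,6,22),sB=(260,221,12,45,6,22),sC=(299,217,12,45,6,22),plate=(214,256,10,90,5,16),roll=(362,197,57,60,47,70),core=(372,256,67,40,55,75),pin=(372,256,90,40,80,100),base=(372,256,10,65,5,16),waste=(169,203,40,130,33,46),cap=(121,246,248,50,240,260),t1=(242,140,95,60,80,105),t2=(280,140,95,60,80,105),t3=(322,143,95,60,80,105),shaker=(430,172,200,80,150,215))
for k,(u,v,h,r,lo,hi) in seeds.items():
    g=onplane(T,u,v,h)
    print(k,g[:2].round(),"top",disc(WT,g,r,lo,hi),"side",disc(WS,g,r,lo,hi))
for W in(WT,WS):
    m=(W[...,0]>300)&(W[...,0]<600)&(np.abs(W[...,1])<300)&(np.abs(W[...,2])<6);print("table",np.median(W[m][:,2]),W[m][:,2].std())
E
```

```text
wA [434. -24.] top [432.2 -20.5  48.1 435.4 -23.   13.8 363. ] side [438.  -26.7  34.5 435.7 -29.1  11.3 246. ]
wB [ 437. -151.] top [ 442.2 -150.    48.7  438.4 -151.1   13.4  367. ] side [ 438.7 -154.5   33.2  438.9 -157.3   11.7  336. ]
sA [665.  90.] top [664.6  88.9  43.2 667.   90.9  11.  172. ] side [670.   86.2  25.6 667.5  85.9   9.4  91. ]
sB [551.  24.] top [550.3  25.6  42.6 551.5  24.8  11.5 184. ] side [553.3  21.8  23.8 551.9  19.5   9.5 104. ]
sC [563. -93.] top [564.5 -93.1  44.  563.4 -92.4  11.6 181. ] side [566.2 -95.2  25.  564.9 -97.7   9.7 139. ]
plate [446. 159.] top [ 446.4  159.2   89.4  446.9  159.4    9.6 1417. ] side [449.  154.4  66.7 446.  151.    7.4 592. ]
roll [ 615. -276.] top [ 621.  -278.9   30.7  619.9 -278.6   56.1  286. ] side [ 619.5 -283.    30.9  620.1 -286.5   54.7  354. ]
core [ 440. -297.] top [ 438.7 -297.6   14.8  438.3 -296.9   66.6   58. ] side [ 439.6 -301.8   14.9  438.8 -305.9   63.3  115. ]
pin [ 438. -292.] top [ 438.6 -296.7    6.2  438.4 -296.9   85.2   16. ] side [ 439.1 -302.1    5.8  439.  -303.    84.3   20. ]
base [ 447. -
[... 216 characters left out ...]
.1  36.2 169. ]
cap [443. 354.] top [444.4 364.   17.3 444.1 363.2 247.5 156. ] side [444.5 357.4  16.8 444.1 356.  244.7  38. ]
t1 [776.  76.] top [790.4  82.1  38.5 792.8  83.   92.8 217. ] side [792.   78.8  40.8 791.3  76.4  88.9 192. ]
t2 [776. -35.] top [790.4 -35.1  38.  792.3 -34.8  93.  210. ] side [790.9 -37.6  40.9 791.  -39.4  89.1 235. ]
t3 [ 768. -158.] top [ 778.4 -162.1   38.5  779.7 -163.1   92.7  217. ] side [ 780.3 -166.4   39.6  777.9 -166.3   89.3  283. ]
shaker [ 648. -433.] top [ 656.5 -447.4   36.7  651.4 -442.9  173.   546. ] side [ 658.  -454.2   35.6  651.4 -464.8  171.5 1060. ]
table -0.17356731840367556 2.684784219349047
table -2.184631738384886 1.828840467552411
```

Call:
arm_command(series=[[1,0,0,-0.02,0,0,-0.095],[1,0,0,-0.02,0,0,-0.095],[1,0,0,0,0,0,-0.095],[1,-0.0165,-0.0325,0,0,0,0],[1,-0.0165,-0.0325,0,0,0,0],[1,-0.0165,-0.0325,0,0,0,0],[1,-0.0165,-0.0325,0,0,0,0],[1,-0.0165,-0.0325,0,0,0,0]], squeeze=30)

```text
time_s: 0.92
position: [237.2, 363.8, 444.7]
tool_rot: [-0.001, 3.142, -0.0]
force: [1.4, 0.7, -0.3]
gripper_width: 85.3
grasp_force: 0.0
```

Call:
arm_command(series=[[1,-0.0165,-0.0325,0,0,0,0],[1,-0.0165,-0.0325,0,0,0,0],[1,-0.0165,-0.0325,0,0,0,0],[1,-0.0165,-0.0325,0,0,0,0],[1,-0.0165,-0.0325,0,0,0,0],[1,-0.0165,-0.0325,0,0,0,0],[1,-0.0165,-0.0325,0,0,0,0],[1,-0.0165,-0.0325,0,0,0,0]])

```text
time_s: 1.58
position: [369.3, 103.6, 444.9]
tool_rot: [-0.0, 3.141, 0.0]
force: [0.7, 0.2, -0.6]
gripper_width: 85.4
grasp_force: 0.0
```

```bash
python3 - <<'E'
from h import *
s=ctrl.sense();print(s["time_s"],s["position"],s["tool_rot"],s["joint_positions"].round(2))
E
```

```text
1.5833 [369.32173506 103.60666581 444.8864988 ] [-1.36654049e-04  3.14111245e+00  8.15933963e-05] [-0.04  0.05  1.62  0.    1.47 -1.61]
```

Call:
arm_command(series=[[1,-0.0135,-0.0255,0.023,0,0,0],[1,-0.0135,-0.0255,0.023,0,0,0],[1,-0.0135,-0.0255,0.023,0,0,0],[1,-0.0135,-0.0255,0.023,0,0,0],[1,-0.0135,-0.0255,0.023,0,0,0],[1,0,0,0,0,0,0]])

```text
time_s: 2.08
position: [438.0, -25.5, 326.1]
tool_rot: [-0.005, -3.137, -0.001]
force: [-0.7, -0.8, -1.2]
gripper_width: 85.6
grasp_force: 0.0
```

```bash
python3 - <<'E'
from h import *
c=cam("wrist");save(c,"w1.png");W=cloud(c)
print(ctrl.sense()["position"],-c["R"].T@c["t"],c["R"][2])
for n,g,r,lo,hi in [("A",(436,-25),55,7,25),("B",(438,-153),55,7,25),("sB",(552,22),45,6,22),("sC",(564,-95),45,6,22)]:
    print(n,disc(W,g,r,lo,hi),np.round(proj(c,(*g,12))))
m=np.abs(W[...,2])<7;print(np.median(W[m][:,2]))
E
```

```text
[437.26732134 -23.86544456 327.83907503] [362.50019644 -24.50106825 294.9108139 ] [ 2.89971841e-01 -3.05895102e-04 -9.57035129e-01]
A [ 435.8  -23.    31.9  434.6  -22.8   13.2 5118. ] [280. 198.]
B [ 439.1 -151.    32.4  437.2 -150.    13.1 5224. ] [115. 201.]
sB [ 552.1   24.5   23.3  550.4   24.1   11.1 1982. ] [335. 327.]
sC [ 564.4  -92.5   23.5  562.9  -92.2   11.1 1932. ] [200. 340.]
-0.8190842475818517
```

View pics/w1.png

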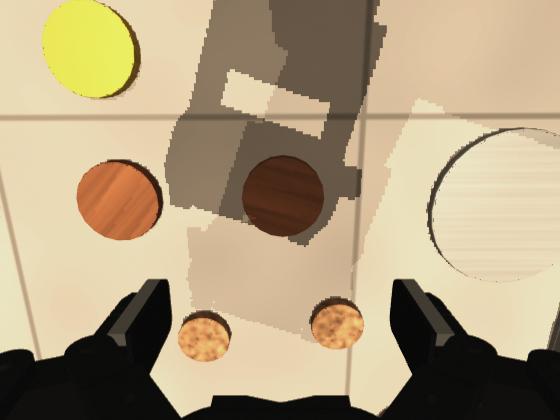

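The dark wooden coaster A is at (283,195), B at (119,199), corks at (337,323) and (204,339), and the plate at right. The wrist camera agrees with the top camera.

Call:
arm_command(series=[[1,0,-0.001,0.04,0,0,0],[1,0,0,0.04,0,0,0],[1,0,0,0.04,0,0,0],[1,0,0,0.025,0,0,0],[1,0,0,0.012,0,0,0],[1,0,0,0.003,0,0,0],[0.6,0,0,0,0,0,0],[0.6,0,0,0,0,0,0]], squeeze=30)

```text
time_s: 2.8
position: [436.9, -22.8, 170.8]
tool_rot: [-0.001, 3.14, -0.001]
force: [-0.3, -0.1, 1.2]
gripper_width: 63.8
grasp_force: 0.4
```

Call:
arm_command(series=[[0.6,0,0,0,0,0,0],[0.6,0,0,0,0,0,0],[0.6,0,0,0,0,0,0]])

```text
time_s: 3.05
position: [436.9, -22.9, 171.2]
tool_rot: [-0.001, 3.139, -0.001]
force: [-1.1, 2.4, 9.1]
gripper_width: 62.4
grasp_force: 33.4
```

```bash
python3 - <<'E'
from h import *
c=cam("wrist");save(c,"w2.png")
E
```

```text
(no output)
```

View pics/w2.png

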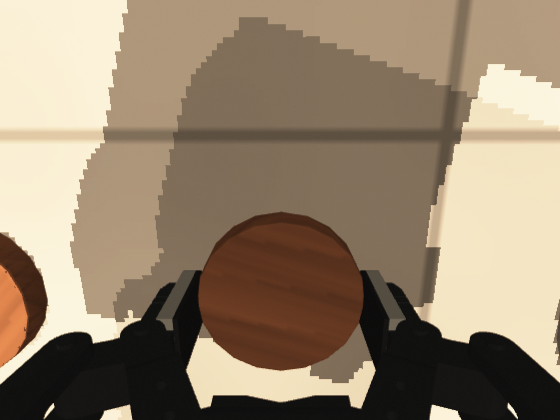

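Coaster A is held squarely between the pads, spanning (200–362, 212–370).

Call:
arm_command(series=[[0.6,0,0,-0.03,0,0,0],[0.6,-0.002,0.02,-0.03,0,0,0],[0.6,-0.002,0.035,0,0,0,0],[0.6,-0.002,0.035,0,0,0,0],[0.6,-0.002,0.035,0,0,0,0],[0.6,-0.002,0.035,0,0,0,0],[0.6,-0.0005,0.021,0.01,0,0,0],[0.6,0,0,0.02,0,0,0]])

```text
time_s: 3.77
position: [447.2, 161.3, 201.9]
tool_rot: [-0.007, 3.135, 0.002]
force: [-0.2, -1.0, -0.0]
gripper_width: 62.3
grasp_force: 33.5
```

Call:
arm_command(series=[[0.6,0,0,0.012,0,0,0],[0.6,0,0,0.005,0,0,0],[0.6,0,0,0.001,0,0,0],[0.6,0,0,0,0,0,0]])

```text
time_s: 4.1
position: [447.3, 157.7, 182.3]
tool_rot: [0.0, 3.141, 0.0]
force: [-1.7, 0.6, -0.7]
gripper_width: 62.5
grasp_force: 33.5
```

```bash
python3 - <<'E'
from h import *
c=cam("wrist");W=cloud(c);s=ctrl.sense();print(s["position"],s["force"],s["gripper_width"])
print(disc(W,(446,158),90,6,14),disc(W,(446.5,158),33,18,30))
T=cam("top");W=cloud(T);print(disc(W,(446,158),75,6,14))
E
```

```text
[447.33427176 157.68361548 182.55538311] [-0.23695212 -0.49670496 -0.54757254] 62.46857367266938
[4.4760e+02 1.5920e+02 6.4000e+01 4.2970e+02 1.5930e+02 9.2000e+00
 3.6892e+04] [  446.5   158.     33.    443.5   158.3    24.2 20346. ]
[446.3 119.5  47.6 435.2 110.2   9.7 117. ]
```

Call:
arm_command(series=[[0.6,0,0.001,0.0015,0,0,0],[0.6,0,0,0,0,0,0],[1,0,0,0,0,0,0],[1,0,0,0,0,0,0],[1,0,0,-0.015,0,0,0],[1,0,0,-0.025,0,0,0],[1,0,0,-0.02,0,0,0],[1,0.001,-0.0343,0,0,0,0]])

```text
time_s: 4.87
position: [446.6, 127.2, 243.5]
tool_rot: [-0.008, 3.134, 0.002]
force: [1.1, -1.2, -0.1]
gripper_width: 85.5
grasp_force: 0.0
```

Call:
arm_command(series=[[1,0.001,-0.035,0,0,0,0],[1,0.001,-0.035,0,0,0,0],[1,0.001,-0.035,0,0,0,0],[1,0.001,-0.035,0,0,0,0],[1,0.001,-0.035,0,0,0,0],[1,0.001,-0.035,0,0,0,0],[1,0.001,-0.035,0,0,0,0],[1,0.001,-0.03,0.005,0,0,0]])

```text
time_s: 5.53
position: [438.0, -152.7, 235.9]
tool_rot: [0.001, 3.14, -0.002]
force: [0.2, 0.5, -0.4]
gripper_width: 85.4
grasp_force: 0.0
```

Call:
arm_command(series=[[1,-0.001,0,0.03,0,0,0],[1,0,0,0.022,0,0,0],[1,0,0,0.0105,0,0,0],[1,0,0,0,0,0,0],[0.6,0,0,0,0,0,0],[0.6,0,0,0,0,0,0],[0.6,0,0,0,0,0,0],[0.6,0,0,0,0,0,0]])

```text
time_s: 6.2
position: [439.3, -150.3, 173.9]
tool_rot: [-0.001, 3.14, -0.002]
force: [-1.8, 0.8, 8.0]
gripper_width: 62.4
grasp_force: 32.5
```

```bash
python3 - <<'E'
from h import *
s=ctrl.sense();print(s["position"],s["force"],s["gripper_width"])
T=cam("top");W=cloud(T);print(disc(W,(446.5,158.5),50,18,30))
c=cam("wrist");W=cloud(c);print("inhand",disc(W,(439,-150.5),36,10,22))
E
```

```text
[ 439.3186167  -150.3362204   173.94560638] [-1.7757221   0.84163228  8.03148912] 62.406579841134466
None
inhand [ 4.3600e+02 -1.5050e+02  3.5300e+01  4.3650e+02 -1.4990e+02  1.3200e+01
  1.9794e+04]
```

```bash
python3 - <<'E'
from h import *
for n in("top","side"):
    T=cam(n);W=cloud(T);u,v=map(int,proj(T,(446.5,158.5,24)));print(W[v-8:v+9:4,u-12:u+13:6,2].round());print(disc(W,(446.5,155),50,16,32))
E
```

```text
[[622. 642. 643. 638. 642.]
 [638. 639. 642. 641. 641.]
 [637. 641. 640. 641. 643.]
 [635. 639. 638. 642. 640.]
 [634. 633. 635. 639. 640.]]
None
[[272. 277. 279. 279. 281.]
 [264. 268. 271. 271. 269.]
 [252. 256. 259. 260. 259.]
 [237. 246. 248. 250. 248.]
 [224. 233. 236. 239. 237.]]
None
```

Call:
arm_command(series=[[0.6,0,0,-0.035,0,0,0],[0.6,0,0.02,-0.035,0,0,0],[0.6,0,0.04,0,0,0,0],[0.6,0,0.04,0,0,0,0],[0.6,0,0.04,0,0,0,0],[0.6,0,0.04,0,0,0,0],[0.6,0,0.03,0,0,0,0],[0.6,0,0.01,0,0,0,0]])

```text
time_s: 7.07
position: [438.3, 73.0, 243.5]
tool_rot: [-0.006, 3.14, 0.001]
force: [-0.5, 0.5, -0.2]
gripper_width: 62.1
grasp_force: 33.6
```

```bash
python3 - <<'E'
from h import *
c=cam("wrist");W=cloud(c);s=ctrl.sense();p=s["position"];print(p,s["gripper_width"])
print(disc(W,(446.5,158.5),45,18,30),disc(W,(446.5,158.5),80,6,14));print("inhand",disc(W,p[:2],36,p[2]-165,p[2]-150))
E
```

```text
[438.52077802  72.72616982 243.40178897] 62.41801925058595
[ 446.3  159.3   32.3  444.   158.7   23.1 9845. ] [4.4710e+02 1.5920e+02 6.4200e+01 4.2790e+02 1.6540e+02 9.2000e+00
 1.8681e+04]
inhand [  435.6    72.7    35.2   435.3    73.6    82.6 20092. ]
```

Call:
arm_command(series=[[0.6,-0.0025,0.03,0,0,0,0],[0.6,-0.0025,0.03,0,0,0,0],[0.6,-0.0025,0.0295,0.005,0,0,0],[0.6,0,0,0.02,0,0,0],[0.6,0,0,0.012,0,0,0],[0.6,0,0,0.006,0,0,0],[0.6,0,0,0.003,0,0,0],[0.6,0,0,0,0,0,0]])

```text
time_s: 7.78
position: [446.5, 158.5, 198.0]
tool_rot: [-0.001, -3.142, -0.0]
force: [-5.4, 2.6, 10.8]
gripper_width: 62.4
grasp_force: 34.5
```

Call:
arm_command(series=[[1,0,0,0,0,0,0],[1,0,0,0,0,0,0],[1,0,0,0,0,0,0],[1,0,0,-0.02,0,0,0],[1,0,0,-0.04,0,0,0],[1,-0.026,-0.02,-0.02,0,0,0],[1,-0.03,-0.03,0,0,0,0],[1,0,0,0,0,0,0]])

```text
time_s: 8.45
position: [506.1, 105.8, 278.6]
tool_rot: [0.005, 3.134, -0.002]
force: [0.6, -1.2, -1.2]
gripper_width: 85.6
grasp_force: 0.0
```

```bash
python3 - <<'E'
from h import *
c=cam("wrist");W=cloud(c);s=ctrl.sense();p=s["position"];print(p,s["gripper_width"])
print(disc(W,(446.5,158.5),45,32,44),disc(W,(446.5,158.5),45,18,31),disc(W,(446.5,158.5),80,6,14))
for g in((552,24.5),(564,-92.5),(667,89)): print(disc(W,g,70,6,22))
E
```

```text
[503.97707859 107.33286135 277.33427964] 85.31892758290323
[  445.8   159.1    31.9   444.7   158.7    37.1 10974. ] [441.6 141.4  25.8 440.9 131.   26.5 139. ] [4.4750e+02 1.5920e+02 6.4100e+01 4.4220e+02 1.5570e+02 9.1000e+00
 2.3343e+04]
[ 552.2   24.8   23.2  547.3   27.4   11.1 2491. ]
[ 564.8  -89.8   23.   564.7  -81.4   11.  1681. ]
[658.8  91.8  20.6 651.1  93.9  10.7 634. ]
```

Call:
arm_command(series=[[1,-0.0165,-0.028,0.015,0,0,0],[1,-0.0165,-0.028,0.015,0,0,0],[1,-0.0167,-0.0283,0.02,0,0,0],[1,0,0,0.02,0,0,0],[1,0,0,0.02,0,0,0],[1,0,0,0.01,0,0,0],[1,0,0,0.0027,0,0,0],[0.3,0,0,0,0,0,0]])

```text
time_s: 9.17
position: [551.5, 25.7, 173.8]
tool_rot: [0.001, -3.14, -0.0]
force: [0.1, 0.2, 0.3]
gripper_width: 75.6
grasp_force: 0.0
```

Call:
arm_command(series=[[0.3,0,0,0,0,0,0],[0.3,0,0,0,0,0,0],[0.3,0,0,0,0,0,0],[0.3,0,0,0,0,0,0],[0.3,0,0,0,0,0,0]])

```text
time_s: 9.58
position: [551.9, 25.6, 175.4]
tool_rot: [-0.001, 3.139, -0.0]
force: [-0.7, 1.7, 5.5]
gripper_width: 44.5
grasp_force: 29.8
```

```bash
python3 - <<'E'
from h import *
s=ctrl.sense();print(s["position"],s["force"],s["gripper_width"])
c=cam("wrist");W=cloud(c);print("inhand",disc(W,s["position"][:2],27,8,20))
E
```

```text
[551.90556067  25.59735608 175.42591392] [-0.66632324  1.69928911  5.4634256 ] 44.47942465062683
inhand [ 550.4   25.6   26.4  550.7   26.2   11.2 9925. ]
```

Call:
arm_command(series=[[0.3,0,0,-0.035,0,0,0],[0.3,0.01,0.012,-0.035,0,0,0],[0.3,0.024,0.03,-0.01,0,0,0],[0.3,0.024,0.03,0,0,0,0],[0.3,0.024,0.03,0,0,0,0],[0.3,0.018,0.025,0,0,0,0],[0.3,0.0059,0.0073,0.01,0,0,0],[0.3,0,0,0.012,0,0,0]])

```text
time_s: 10.3
position: [444.1, 161.6, 233.3]
tool_rot: [-0.006, 3.139, 0.001]
force: [0.9, -0.0, -0.2]
gripper_width: 44.5
grasp_force: 31.0
```

Call:
arm_command(series=[[0.3,0,0,0.012,0,0,0],[0.3,0,0,0.005,0,0,0],[0.3,0,0,0.0025,0,0,0],[0.3,0,0,0,0,0,0],[1,0,0,0,0,0,0],[1,0,0,0,0,0,0],[1,0,0,0,0,0,0],[1,0,0,0,0,0,0]])

```text
time_s: 10.97
position: [446.0, 159.6, 212.7]
tool_rot: [-0.0, 3.141, 0.0]
force: [0.0, -0.8, -0.2]
gripper_width: 85.2
grasp_force: 0.0
```

Call:
arm_command(series=[[1,0,0,-0.02,0,0,0],[1,0,0,-0.035,0,0,0],[1,-0.03,-0.02,-0.02,0,0,0],[1,-0.03,-0.025,0,0,0,0],[1,0,0,0,0,0,0]])

```text
time_s: 11.38
position: [509.8, 111.5, 289.1]
tool_rot: [0.004, 3.134, -0.002]
force: [-0.3, -0.4, -0.2]
gripper_width: 85.7
grasp_force: 0.0
```

```bash
python3 - <<'E'
from h import *
c=cam("wrist");W=cloud(c);s=ctrl.sense();p=s["position"];print(p,s["gripper_width"])
print(disc(W,(446.5,158.5),45,44,56),disc(W,(446.5,158.5),45,32,43),disc(W,(446.5,158.5),45,18,31))
for g in((564,-92.5),(667,89)): print(disc(W,g,70,6,22))
T=cam("top");W=cloud(T)
for g in((564,-92.5),(667,89)): print(disc(W,g,70,6,22))
E
```

```text
[507.71735234 112.84457812 287.9759652 ] 85.35303425920397
[ 446.1  160.5   23.   445.5  160.    49.1 5800. ] [ 446.   159.3   32.   442.9  153.8   37.1 4276. ] [443.2 138.8  24.2 443.  130.4  27.6  84. ]
[ 564.9  -89.9   22.8  564.8  -81.9   11.  1649. ]
[ 666.8   91.5   23.1  657.5   92.9   11.1 1301. ]
[562.8 -93.   66.6 563.1 -92.1  11.4 199. ]
[669.   87.9  66.7 668.   91.1  11.2 176. ]
```

Call:
arm_command(series=[[1,-0.035,-0.005,0,0,0,0],[1,-0.035,-0.005,0.01,0,0,0],[1,-0.035,-0.005,0.015,0,0,0],[1,-0.035,-0.005,0.015,0,0,0],[1,-0.0207,-0.003,0.02,0,0,0],[1,0,0,0.02,0,0,0],[1,0,0,0,0,0,0]])

```text
time_s: 12.07
position: [665.7, 92.2, 202.3]
tool_rot: [0.001, -3.133, -0.001]
force: [-1.0, -0.2, 0.0]
gripper_width: 85.6
grasp_force: 0.0
```

```bash
python3 - <<'E'
from h import *
c=cam("wrist");W=cloud(c);s=ctrl.sense();p=s["position"];print(p,s["gripper_width"])
print(disc(W,(667,91),40,6,22))
E
```

```text
[665.64492285  92.34597669 204.94753158] 85.39378321819271
[ 668.2   91.3   23.   666.7   91.3   11.1 6885. ]
```

Call:
arm_command(series=[[1,-0.0005,0,0.018,0,0,0],[1,0,0,0.012,0,0,0],[1,0,0,0.003,0,0,0],[0.3,0,0,0,0,0,0],[0.3,0,0,0,0,0,0],[0.3,0,0,0,0,0,0],[0.3,0,0,0,0,0,0],[0.3,0,0,0,0,0,0]])

```text
time_s: 12.78
position: [667.2, 91.7, 175.9]
tool_rot: [-0.0, 3.14, -0.0]
force: [-2.4, 0.2, 5.8]
gripper_width: 44.1
grasp_force: 30.3
```

Call:
arm_command(series=[[0.3,0,0,0,0,0,0],[0.3,0,0,-0.035,0,0,0],[0.3,0.014,0.004,-0.035,0,0,0],[0.3,0.037,0.0114,-0.02,0,0,0],[0.3,0.037,0.0114,0,0,0,0],[0.3,0.037,0.0114,0,0,0,0],[0.3,0.037,0.0114,0,0,0,0],[0.3,0.037,0.0114,0,0,0,0]])

```text
time_s: 13.45
position: [467.7, 152.4, 264.2]
tool_rot: [0.0, 3.141, 0.0]
force: [-0.2, 0.6, 0.4]
gripper_width: 44.3
grasp_force: 30.8
```

Call:
arm_command(series=[[0.3,0.0222,0.0075,0,0,0,0],[0.3,0,0,0.012,0,0,0],[0.3,0,0,0.015,0,0,0],[0.3,0,0,0.008,0,0,0],[0.3,0,0,0.003,0,0,0],[0.3,0,0,0.0015,0,0,0],[0.3,0,0,0,0,0,0],[0.3,0,0,0,0,0,0]])

```text
time_s: 14.12
position: [447.2, 159.6, 225.8]
tool_rot: [0.0, -3.141, -0.0]
force: [-8.6, 0.2, 20.5]
gripper_width: 43.9
grasp_force: 32.6
```

Call:
arm_command(series=[[0.3,0,0,-0.001,0,0,0],[1,0,0,0,0,0,0],[1,0,0,0,0,0,0],[1,0,0,0,0,0,0],[1,0,0,-0.02,0,0,0],[1,0,0,-0.035,0,0,0],[1,-0.03,-0.02,-0.02,0,0,0],[1,-0.03,-0.03,0,0,0,0]])

```text
time_s: 14.78
position: [507.6, 111.1, 304.5]
tool_rot: [-0.006, 3.134, 0.001]
force: [1.4, -0.1, 0.1]
gripper_width: 85.4
grasp_force: 0.0
```

Call:
arm_command(series=[[1,-0.01,-0.03,0,0,0,0],[1,0,-0.02,0,0,0,0],[1,0,0,0,0,0,0]])

```text
time_s: 15.03
position: [517.8, 57.0, 299.8]
tool_rot: [-0.005, -3.141, 0.001]
force: [-0.6, 0.3, -0.3]
gripper_width: 85.2
grasp_force: 0.0
```

```bash
python3 - <<'E'
from h import *
c=cam("wrist");W=cloud(c);s=ctrl.sense();p=s["position"];print(p,s["gripper_width"])
for lo,hi in((56,68),(44,55),(32,43),(18,31)): print(disc(W,(446.5,158.5),45,lo,hi))
print(disc(W,(564,-92.5),70,6,22))
E
```

```text
[517.28689653  58.67684018 299.81667162] 85.32813362513924
[ 448.8  160.1   23.1  448.3  159.2   61.1 6125. ]
[447.5 159.7  24.2 438.5 145.1  49.1 688. ]
[ 445.8  158.8   31.8  441.2  145.2   37.1 3460. ]
[445.9 152.6  31.4 447.  132.6  24.6 498. ]
[ 564.5  -92.7   23.4  563.5  -91.4   11.1 2797. ]
```

Call:
arm_command(series=[[1,-0.01,-0.031,0.015,0,0,0],[1,-0.01,-0.031,0.02,0,0,0],[1,-0.01,-0.031,0.02,0,0,0],[1,-0.01,-0.031,0.02,0,0,0],[1,-0.0082,-0.0281,0.02,0,0,0],[1,0,0,0.018,0,0,0],[1,0,0,0.009,0,0,0],[1,0,0,0.0025,0,0,0]])

```text
time_s: 15.75
position: [564.8, -90.8, 174.0]
tool_rot: [0.001, -3.138, -0.002]
force: [0.4, 0.6, 0.4]
gripper_width: 85.2
grasp_force: 0.0
```

Call:
arm_command(series=[[0.3,0,0,0,0,0,0],[0.3,0,0,0,0,0,0],[0.3,0,0,0,0,0,0],[0.3,0,0,0,0,0,0],[0.3,0,0,0,0,0,0],[0.3,0,0,0,0,0,0]])

```text
time_s: 16.25
position: [565.3, -91.3, 177.1]
tool_rot: [-0.001, 3.14, -0.0]
force: [-0.7, 1.6, 5.6]
gripper_width: 44.3
grasp_force: 29.8
```

```bash
python3 - <<'E'
from h import *
s=ctrl.sense();print(s["position"],s["force"],s["gripper_width"])
c=cam("wrist");W=cloud(c);print("inhand",disc(W,s["position"][:2],27,8,20))
E
```

```text
[565.34336118 -91.30599917 177.12672824] [-0.72656103  1.61137613  5.63426328] 44.27928940388649
inhand [ 563.9  -91.3   26.4  563.4  -90.7   11.2 9746. ]
```

Call:
arm_command(series=[[0.3,0,0,-0.035,0,0,0],[0.3,0,0.01,-0.035,0,0,0],[0.3,0.016,0.034,-0.015,0,0,0],[0.3,0.016,0.034,-0.015,0,0,0],[0.3,0.017,0.034,0,0,0,0],[0.3,0.017,0.034,0,0,0,0],[0.3,0.017,0.034,0,0,0,0],[0.3,0.017,0.034,0,0,0,0]])

```text
time_s: 16.97
position: [463.8, 123.7, 276.5]
tool_rot: [-0.0, 3.14, 0.0]
force: [0.8, 1.3, -0.0]
gripper_width: 44.5
grasp_force: 30.9
```

Call:
arm_command(series=[[0.3,0.017,0.034,0,0,0,0],[0.3,0,0.003,0.01,0,0,0],[0.3,0,0,0,0,0,0],[0.3,0,0,0,0,0,0],[0.3,0,0,0,0,0,0]])

```text
time_s: 17.38
position: [448.6, 158.5, 266.2]
tool_rot: [0.001, 3.141, -0.0]
force: [-0.7, -0.3, 0.1]
gripper_width: 43.9
grasp_force: 30.9
```

```bash
python3 - <<'E'
from h import *
s=ctrl.sense();print(s["position"],s["force"],s["gripper_width"])
c=cam("wrist");W=cloud(c);print("inhand",disc(W,s["position"][:2],27,s["position"][2]-170,s["position"][2]-155),disc(W,(448,159.5),26,56,66))
E
```

```text
[448.61829301 158.49421278 266.21285208] [-0.69104348 -0.30953983  0.10609342] 43.88449981908982
inhand [ 447.   158.5   26.3  446.5  159.1  100.2 9921. ] [ 446.7  160.5   22.6  433.8  161.2   61.  1754. ]
```

Call:
arm_command(series=[[0.3,0.001,0.001,0.01,0,0,0],[0.3,0,0,0.01,0,0,0],[0.3,0,0,0.005,0,0,0],[0.3,0,0,0.001,0,0,0],[0.3,0,0,0,0,0,0],[0.3,0,0,0,0,0,0]])

```text
time_s: 17.93
position: [447.4, 159.8, 240.1]
tool_rot: [0.001, 3.141, 0.0]
force: [-0.2, -0.0, -0.3]
gripper_width: 44.0
grasp_force: 30.9
```

Call:
arm_command(series=[[0.3,0,0,0.001,0,0,0],[0.3,0,0,0,0,0,0],[1,0,0,0,0,0,0],[1,0,0,0,0,0,0],[1,0,0,0,0,0,0],[1,0,0,-0.02,0,0,0],[1,0,0,-0.035,0,0,0],[1,0,-0.035,-0.025,0,0,0]])

```text
time_s: 18.6
position: [447.0, 128.7, 319.7]
tool_rot: [-0.008, 3.14, 0.002]
force: [0.6, -0.9, 0.7]
gripper_width: 85.5
grasp_force: 0.0
```

Call:
arm_command(series=[[1,0,-0.035,0,0,0,0],[1,0,-0.035,0,0,0,0],[1,0,0,0,0,0,0]])

```text
time_s: 18.85
position: [447.4, 52.2, 318.3]
tool_rot: [0.006, 3.14, -0.002]
force: [0.9, 0.8, -0.2]
gripper_width: 85.4
grasp_force: 0.0
```

```bash
python3 - <<'E'
from h import *
c=cam("wrist");W=cloud(c);s=ctrl.sense();p=s["position"];print(p,s["gripper_width"]);save(c,"w3.png")
for lo,hi in((68,80),(56,67),(44,55),(32,43),(18,31)): print(disc(W,(446.5,158.5),45,lo,hi))
E
```

```text
[447.25574689  54.01462177 318.05939653] 85.31597638214707
[ 446.8  160.9   23.4  445.8  159.5   73.1 4439. ]
[447.5 159.6  23.6 441.3 143.7  61.2 510. ]
[445.8 158.6  23.7 433.3 148.5  49.  650. ]
[ 445.5  158.9   32.1  435.9  147.4   37.1 2450. ]
[441.9 153.7  31.  432.1 136.9  25.4 454. ]
```

Call:
arm_command(series=[[1,0,-0.04,0,0,0,0],[1,0,-0.04,0,0,0,0],[1,0,-0.04,0,0,0,0],[1,0.001,-0.04,0,0,0,0],[1,0.001,-0.04,0,0,0,0],[1,0.001,-0.04,0,0,0,0],[1,0.001,-0.04,0,0,0,0],[1,0.001,-0.04,0,0,0,0]])

```text
time_s: 19.57
position: [442.3, -264.9, 317.7]
tool_rot: [0.002, -3.141, -0.001]
force: [1.4, 0.2, -0.3]
gripper_width: 85.2
grasp_force: 0.0
```

Call:
arm_command(series=[[1,0.001,-0.02,0,0,0,0],[1,0.001,-0.012,0,0,0,0],[1,0,0,0,0,0,0],[1,0,0,0,0,0,0]])

```text
time_s: 19.9
position: [440.5, -294.7, 317.5]
tool_rot: [0.001, -3.141, -0.002]
force: [-0.4, 1.3, 0.5]
gripper_width: 85.6
grasp_force: 0.0
```

```bash
python3 - <<'E'
from h import *
c=cam("wrist");W=cloud(c);s=ctrl.sense();p=s["position"];print(p,s["gripper_width"]);save(c,"w4.png")
for lo,hi in((80,95),(58,72),(5,16)): print(disc(W,(439,-298),48,lo,hi))
print("roll",disc(W,(620,-280),80,45,70))
E
```

```text
[ 440.55250729 -294.23552855  317.69410497] 85.25680297336437
[ 438.3 -298.2    6.8  437.1 -298.1   85.2  369. ]
[ 438.7 -298.1   15.   436.3 -298.2   65.8 1060. ]
[ 438.8 -298.2   44.9  432.7 -298.1    9.2 8048. ]
roll [ 593.2 -285.8    9.3  592.  -285.9   45.9   42. ]
```

View pics/w4.png

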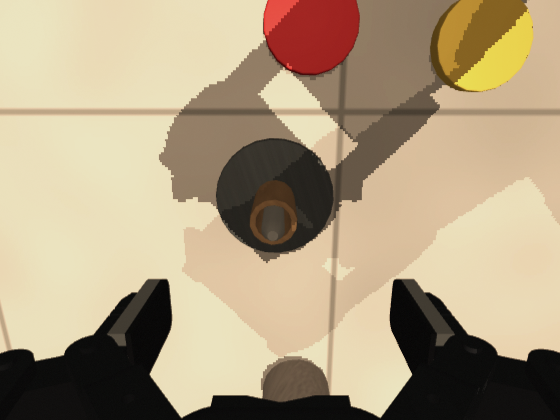

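Stack is complete: cork at 73 mm height, all discs within about 2 mm of centre. The core ring is at (274,222) on the base, and the roll edge shows at the bottom.

Call:
arm_command(series=[[1,0.0018,-0.0038,0.02,0,0,0],[1,0,0,0.03,0,0,0],[1,0,0,0.03,0,0,0],[1,0,0,0.02,0,0,0],[1,0,0,0.012,0,0,0],[1,0,0,0,0,0,0],[0.15,0,0,0,0,0,0],[0.15,0,0,0,0,0,0]], squeeze=25)

```text
time_s: 20.62
position: [438.9, -298.9, 207.0]
tool_rot: [-0.002, 3.14, -0.002]
force: [-0.4, 0.8, 0.2]
gripper_width: 64.2
grasp_force: 0.0
```

Call:
arm_command(series=[[0.15,0,0,0,0,0,0],[0.15,0,0,0,0,0,0],[0.15,0,0,0,0,0,0],[0.15,0,0,0,0,0,0],[0.15,0,0,0,0,0,0],[0.15,0,0,0,0,0,0]])

```text
time_s: 21.12
position: [438.5, -299.7, 206.7]
tool_rot: [-0.0, 3.14, -0.001]
force: [-0.7, 1.6, 6.0]
gripper_width: 29.1
grasp_force: 24.6
```

Call:
arm_command(series=[[0.15,0,0,-0.02,0,0,0],[0.15,0,0,-0.04,0,0,0],[0.15,0,0,-0.04,0,0,0],[0.15,0,0,-0.02,0,0,0],[0.15,0,0,0,0,0,0]])

```text
time_s: 21.53
position: [438.7, -299.8, 330.7]
tool_rot: [-0.0, 3.135, -0.011]
force: [-0.1, -0.3, 0.1]
gripper_width: 29.2
grasp_force: 24.9
```

Call:
arm_command(series=[[0.15,-0.0107,0.037,0,0,0,0],[0.15,-0.0107,0.037,0,0,0,0],[0.15,-0.0107,0.037,0,0,0,0],[0.15,-0.0107,0.037,0,0,0,0],[0.15,-0.0107,0.037,0,0,0,0],[0.15,-0.0107,0.037,0,0,0,0],[0.15,-0.0107,0.037,0,0,0,0],[0.15,-0.0107,0.037,0,0,0,0]])

```text
time_s: 22.2
position: [524.0, -1.7, 325.2]
tool_rot: [-0.0, -3.141, -0.0]
force: [0.9, -0.8, -0.6]
gripper_width: 29.1
grasp_force: 24.9
```

Call:
arm_command(series=[[0.15,-0.0107,0.037,0,0,0,0],[0.15,-0.0107,0.037,0,0,0,0],[0.15,-0.0107,0.037,0,0,0,0],[0.15,-0.0107,0.037,0,0,0,0],[0.15,-0.0107,0.037,0,0,0,0],[0.15,-0.0107,0.037,0,0,0,0],[0.15,-0.0107,0.02,0,0,0,0],[0.15,0,0,0,0,0,0]])

```text
time_s: 22.87
position: [599.3, 242.2, 324.3]
tool_rot: [0.006, -3.141, -0.001]
force: [0.1, 0.9, -0.3]
gripper_width: 28.9
grasp_force: 25.0
```

```bash
python3 - <<'E'
from h import *
c=cam("wrist");W=cloud(c);s=ctrl.sense();p=s["position"];print(p,s["gripper_width"]);save(c,"w5.png")
print(disc(W,(595,299),125,33,45),disc(W,(600,299),50,2,12))
E
```

```text
[598.90744671 240.23461761 324.31962559] 29.079237636753334
[ 586.8  311.2  114.   583.8  318.8   38.7 5883. ] [6.0000e+02 2.9900e+02 5.0000e+01 5.9820e+02 2.9900e+02 4.2000e+00
 1.2078e+04]
```

View pics/w5.png

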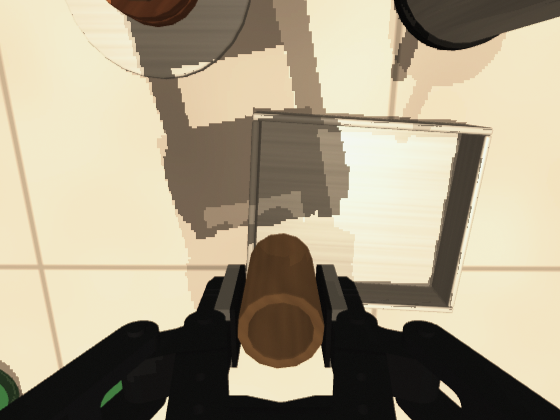

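The core is gripped upright between the pads, with the tray up-right at (250–490, 110–310).

Call:
arm_command(series=[[0.15,-0.008,0.03,0,0,0,0],[0.15,-0.008,0.028,0,0,0,0],[0.15,0,0,0.03,0,0,0],[0.15,0,0,0.04,0,0,0],[0.15,0,0,0.03,0,0,0],[0.15,0,0,0.014,0,0,0],[0.15,0,0,0.004,0,0,0],[0.15,0,0,0,0,0,0]])

```text
time_s: 23.58
position: [614.8, 295.4, 206.7]
tool_rot: [-0.001, -3.139, 0.001]
force: [0.8, -1.0, 0.0]
gripper_width: 28.8
grasp_force: 25.0
```

Call:
arm_command(series=[[0.5,0,0,0,0,0,0],[0.8,0,0,0,0,0,0],[0.8,0,0,0,0,0,0],[0.8,0,0,-0.02,0,0,0],[0.8,0,0,-0.04,0,0,0],[0.8,0,0,-0.04,0,0,0],[0.8,0,-0.02,-0.02,0,0,0],[0.8,0,-0.04,0,0,0,0]])

```text
time_s: 24.25
position: [614.3, 238.8, 334.7]
tool_rot: [-0.008, 3.13, 0.005]
force: [0.8, 0.8, 0.2]
gripper_width: 68.5
grasp_force: 0.0
```

```bash
python3 - <<'E'
from h import *
c=cam("wrist");save(c,"w6.png");W=cloud(c);s=ctrl.sense();p=s["position"];print(p,s["gripper_width"],s["force"])
print(disc(W,(612,298),55,10,80))
T=cam("top");W=cloud(T);print("roll",disc(W,(620,-280),80,45,70))
E
```

```text
[615.11435397 230.73207458 331.96084099] 68.65693183811706 [ 3.92333752 -4.53383883  0.44022628]
[ 615.1  296.5   15.   614.1  295.9   49.1 2120. ]
roll [ 620.3 -279.4   30.5  619.6 -278.8   55.7  297. ]
```

View pics/w6.png

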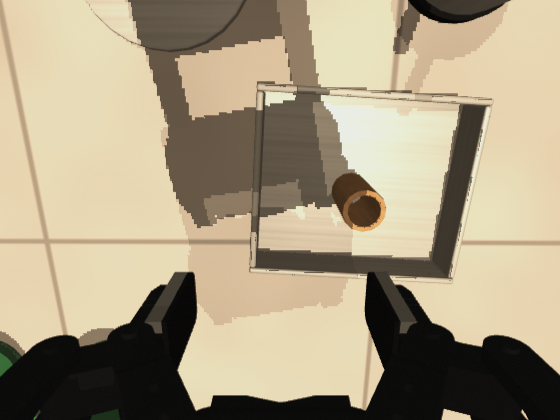

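The core stands in the tray at (363,205).

Call:
arm_command(series=[[1,0,-0.039,0,0,0,0],[1,0,-0.039,0,0,0,0],[1,0,-0.039,0,0,0,0],[1,0,-0.039,0,0,0,0],[1,0,-0.039,0,0,0,0],[1,0,-0.039,0,0,0,0],[1,0,-0.039,0,0,0,0],[1,0,-0.039,0,0,0,0]], squeeze=40)

```text
time_s: 25.02
position: [614.5, -77.2, 328.5]
tool_rot: [-0.0, 3.141, -0.0]
force: [-0.9, 0.6, -0.3]
gripper_width: 85.6
grasp_force: 0.0
```

Call:
arm_command(series=[[1,0,-0.039,0,0,0,0],[1,0,-0.039,0,0,0,0],[1,0,-0.039,0,0,0,0],[1,-0.001,-0.039,0,0,0,0],[1,-0.002,-0.039,0,0,0,0],[1,-0.002,0,0,0,0,0],[1,0,0,0,0,0,0],[1,0,0,0,0,0,0]])

```text
time_s: 25.68
position: [619.9, -270.2, 327.9]
tool_rot: [-0.0, 3.142, 0.001]
force: [0.5, -0.4, -0.2]
gripper_width: 85.5
grasp_force: 0.0
```

```bash
python3 - <<'E'
from h import *
c=cam("wrist");W=cloud(c);s=ctrl.sense();p=s["position"];print(p,s["gripper_width"],s["joint_positions"].round(2))
print("roll",disc(W,(620,-280),80,45,70),disc(W,(620,-280),80,53,60))
E
```

```text
[ 620.02541796 -269.53400036  328.1259983 ] 85.89341638497845 [-0.58  0.66  1.03  0.    1.46 -2.16]
roll [ 620.8 -279.9   29.9  619.1 -279.8   56.1 5373. ] [ 620.9 -279.9   29.8  619.6 -279.9   56.1 5080. ]
```

Call:
arm_command(series=[[1,-0.001,-0.0102,0.02,0,0,0],[1,0,0,0.03,0,0,0],[1,0,0,0.03,0,0,0],[1,0,0,0.03,0,0,0],[1,0,0,0.015,0,0,0],[1,0,0,0.008,0,0,0],[1,0,0,0,0,0,0],[0.5,0,0,0,0,0,0]])

```text
time_s: 26.4
position: [621.4, -280.1, 196.0]
tool_rot: [-0.002, 3.14, -0.001]
force: [0.3, 0.2, -0.2]
gripper_width: 75.7
grasp_force: 0.0
```

Call:
arm_command(series=[[0.5,0,0,0,0,0,0],[0.5,0,0,0,0,0,0],[0.5,0,0,0,0,0,0],[0.5,0,0,0,0,0,0],[0.5,0,0,0,0,0,0]])

```text
time_s: 26.82
position: [621.3, -280.6, 197.2]
tool_rot: [-0.001, 3.138, -0.002]
force: [-0.7, 1.8, 6.8]
gripper_width: 59.6
grasp_force: 43.6
```

Call:
arm_command(series=[[0.5,0,0,-0.02,0,0,0],[0.5,0,0,-0.04,0,0,0],[0.5,0,0,-0.04,0,0,0],[0.5,0,0,-0.03,0,0,0],[0.5,0,0,0,0,0,0]])

```text
time_s: 27.23
position: [621.1, -280.8, 333.5]
tool_rot: [-0.001, 3.13, -0.012]
force: [0.9, 0.1, -0.2]
gripper_width: 59.4
grasp_force: 43.8
```

```bash
python3 - <<'E'
from h import *
c=cam("wrist");W=cloud(c);s=ctrl.sense();p=s["position"];print(p,s["gripper_width"],s["force"])
z=p[2]-192-3
print("roll top",disc(W,p[:2],33,z+50,z+66),z)
E
```

```text
[ 620.89005152 -280.69440582  329.58936795] 59.78913709109293 [ 0.04906785 -0.93240966 -2.48146132]
roll top [  620.8  -280.7    33.    619.   -281.    192.3 21343. ] 134.58936795154023
```

Call:
arm_command(series=[[0.5,0.03,-0.003,0,0,0,0],[0.5,0.036,-0.0035,0,0,0,0],[0.5,0.036,-0.0035,0,0,0,0],[0.5,0.036,-0.0035,0,0,0,0],[0.5,0.03,-0.0035,0,0,0,0],[0.5,0.014,0,0,0,0,0],[0.5,0,0,0,0,0,0],[0.5,0,0,0,0,0,0]])

```text
time_s: 27.95
position: [438.7, -297.9, 324.6]
tool_rot: [-0.001, -3.141, -0.001]
force: [-0.0, 0.9, -1.0]
gripper_width: 59.5
grasp_force: 43.8
```

```bash
python3 - <<'E'
from h import *
c=cam("wrist");W=cloud(c);s=ctrl.sense();p=s["position"];print(p,s["gripper_width"],s["force"],s["joint_positions"].round(2))
z=p[2]-197
m=disc(W,p[:2],31,z+50,z+66);print("roll top",m)
from scipy.optimize import least_squares
# hole: ring points near top: inner edge fit
q=W[(np.abs(W[...,2]-m[5])<3)&(np.hypot(W[...,0]-p[0],W[...,1]-p[1])<31)]
print(q[:,0].min(),q[:,0].max(),q[:,1].min(),q[:,1].max())
save(c,"w7.png")
for h in(90,50): print(disc(W,(438.5,-298.2),12,h-30,h))
E
```

```text
[ 439.29166437 -297.89188833  324.55197749] 59.41139352828276 [-0.56855171 -0.5296547  -0.90322414] [-0.82  0.42  1.48  0.    1.24 -2.39]
roll top [  439.3  -297.9    31.    435.6  -297.9   183.6 20058. ]
408.3146202954612 467.7941212337022 -327.20515521085537 -267.0603404245386
None
[ 436.4 -298.5    6.3  432.9 -298.3   28.   101. ]
```

View pics/w7.png

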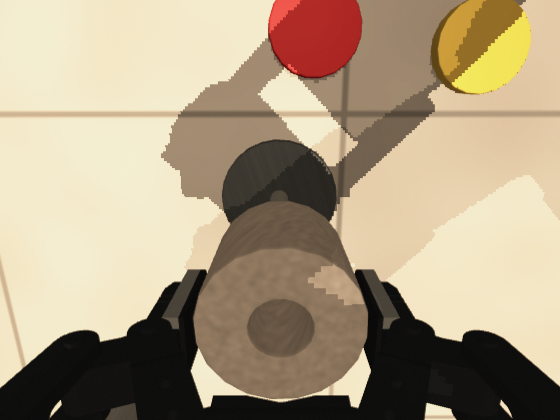

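The roll is held upright, hole at (280,328), with the pin and base behind it at (279,197). Aligned within about 1 mm.

Call:
arm_command(series=[[0.5,0,-0.001,0.02,0,0,0],[0.5,0,0,0.015,0,0,0],[0.5,0,0,0.01,0,0,0],[0.5,0,0,0.01,0,0,0],[0.5,0,0,0.01,0,0,0],[0.5,0,0,0,0,0,0]])

```text
time_s: 28.5
position: [439.7, -298.4, 257.7]
tool_rot: [0.002, -3.139, -0.004]
force: [-0.3, 0.6, -2.2]
gripper_width: 59.3
grasp_force: 43.8
```

Call:
arm_command(series=[[0.5,0,0,0.012,0,0,0],[0.5,0,0,0.012,0,0,0],[0.5,0,0,0.01,0,0,0],[0.5,0,0,0.008,0,0,0],[0.5,0,0,0.005,0,0,0],[0.5,0,0,0.003,0,0,0],[0.5,0,0,0,0,0,0]])

```text
time_s: 29.08
position: [439.0, -298.9, 209.5]
tool_rot: [0.0, -3.141, -0.001]
force: [-0.5, -0.0, -0.9]
gripper_width: 59.2
grasp_force: 43.8
```

Now finish the descent, release, and rise; then look.

Call:
arm_command(series=[[0.5,0,0,0.0015,0,0,0],[0.5,0,0,0,0,0,0],[1,0,0,0,0,0,0],[1,0,0,0,0,0,0],[1,0,0,0,0,0,0],[1,0,0,-0.02,0,0,0],[1,0,0,-0.03,0,0,0],[1,0,0,-0.035,0,0,0]])

```text
time_s: 29.75
position: [438.7, -298.7, 293.5]
tool_rot: [0.0, -3.139, -0.004]
force: [1.0, 0.2, 0.1]
gripper_width: 85.5
grasp_force: 0.0
```

Call:
arm_command(series=[[1,0,0,-0.04,0,0,0],[1,0,0,-0.03,0,0,0],[1,0,0,0,0,0,0]])

```text
time_s: 30.0
position: [439.2, -298.9, 369.7]
tool_rot: [-0.001, 3.134, -0.013]
force: [0.5, 0.1, -0.5]
gripper_width: 85.2
grasp_force: 0.0
```

```bash
python3 - <<'E'
from h import *
c=cam("wrist");W=cloud(c);s=ctrl.sense();p=s["position"];print(p,s["gripper_width"],s["force"]);save(c,"w8.png")
print(disc(W,(438.5,-298.2),20,80,95),disc(W,(438.5,-298.2),45,55,75),disc(W,(438.5,-298.2),60,5,15))
E
```

```text
[ 438.94774864 -298.755519    366.51384906] 85.50263962483224 [ 0.04946638  0.63687852 -0.43140875]
[ 438.7 -298.4    6.7  437.4 -298.3   85.2  251. ] [ 437.9 -298.1   29.9  436.  -298.1   66.1 4356. ] [ 438.9 -298.3   45.   419.7 -298.8    9.1 2705. ]
```

View pics/w8.png

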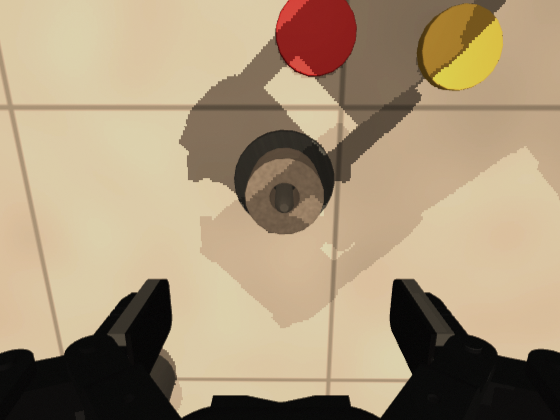

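Roll top reads 66 mm, so it sits fully on the base, centred on the pin at (284,198). Next is the siphon.

Call:
arm_command(series=[[0,0,0.02,-0.03,0,0,0],[0,0,0.02,-0.03,0,0,0],[0,0,0.02,-0.03,0,0,0],[0,0,0.032,-0.025,0,0,0],[0,0,0.04,0,0,0,0],[0,0,0.04,0,0,0,0],[0,0,0.04,0,0,0,0],[0,0,0.04,0,0,0,0]])

```text
time_s: 30.72
position: [438.4, -45.2, 477.3]
tool_rot: [-0.001, -3.14, -0.001]
force: [-0.0, 0.2, -0.2]
gripper_width: -0.1
grasp_force: 0.0
```

Call:
arm_command(series=[[0,0,0.04,0,0,0,0],[0,0,0.04,0,0,0,0],[0,0,0.04,0,0,0,0],[0,0,0.04,0,0,0,0],[0,0,0.04,0,0,0,0],[0,0,0.04,0,0,0,0],[0,0,0.04,0,0,0,0],[0,0,0.04,0,0,0,0]])

```text
time_s: 31.38
position: [438.4, 275.3, 477.1]
tool_rot: [0.001, -3.14, 0.001]
force: [0.5, -0.2, 0.9]
gripper_width: 0.2
grasp_force: 0.0
```

Call:
arm_command(series=[[0,0,0.03,0,0,0,0],[0,0,0,0,0,0,0],[0,0,0,0,0,0,0]])

```text
time_s: 31.63
position: [438.7, 304.4, 476.7]
tool_rot: [0.004, -3.139, 0.002]
force: [-1.0, -0.9, -0.3]
gripper_width: -0.1
grasp_force: 0.0
```

```bash
python3 - <<'E'
from h import *
c=cam("wrist");W=cloud(c);s=ctrl.sense();p=s["position"];print(p,s["gripper_width"],s["joint_positions"].round(2));save(c,"w9.png")
print(disc(W,(444,362),40,240,258))
# fingertips: visible points near the tool axis
print(proj(c,p-[0,0,173]))
E
```

```text
[438.91062451 303.33806303 477.08983941] 0.18258943270445552 [ 0.38  0.31  1.2  -0.    1.64 -1.19]
[ 444.9  364.4   17.1  443.5  363.9  247.1 2702. ]
(np.float64(276.75648460991874), np.float64(287.0179331148149))
```

View pics/w9.png

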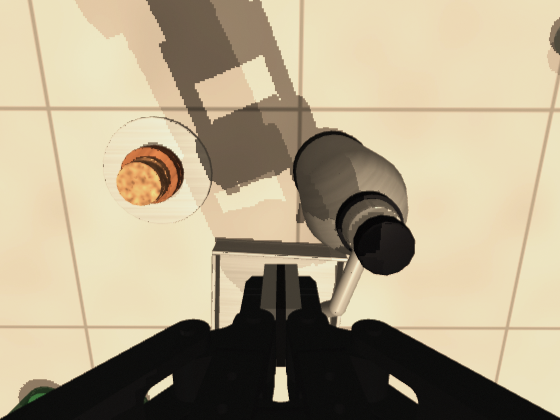

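The closed fingers are at (280,290), and the black cap is at (384,246), measured (444.9, 364.3, 247).

Call:
arm_command(series=[[0,-0.003,0.031,0,0,0,0],[0,-0.003,0.03,0,0,0,0],[0,0,0,0.02,0,0,0],[0,0,0,0.02,0,0,0],[0,0,0,0.012,0,0,0],[0,0,0,0,0,0,0],[0,0,0,0,0,0,0]])

```text
time_s: 32.27
position: [445.3, 363.2, 426.3]
tool_rot: [-0.002, -3.141, 0.001]
force: [0.5, -0.6, 0.9]
gripper_width: 0.1
grasp_force: 0.0
```

Call:
arm_command(series=[[0,0,0,0.004,0,0,0],[0,0,0,0.003,0,0,0],[0,0,0,0.002,0,0,0],[0,0,0,0.002,0,0,0],[0,0,0,0,0,0,0]])

```text
time_s: 32.68
position: [445.0, 363.9, 415.9]
tool_rot: [0.0, 3.14, -0.0]
force: [2.3, -2.9, 5.8]
gripper_width: 0.0
grasp_force: 2.7
```

Call:
arm_command(series=[[0,0,0,0.001,0,0,0],[0,0,0,0.001,0,0,0],[0,0,0,0.001,0,0,0],[0,0,0,0,0,0,0]])

```text
time_s: 33.02
position: [444.9, 363.9, 413.5]
tool_rot: [0.0, 3.139, 0.0]
force: [2.1, -3.2, 8.0]
gripper_width: 0.1
grasp_force: 3.4
```

Call:
arm_command(series=[[0,0,0,0.001,0,0,0],[0,0,0,0.001,0,0,0],[0,0,0,0,0,0,0]])

```text
time_s: 33.27
position: [444.6, 363.8, 413.3]
tool_rot: [0.0, 3.137, 0.002]
force: [-1.8, -5.8, 18.1]
gripper_width: -0.2
grasp_force: 9.1
```

Bottomed out: 18 N with no further travel. Hold briefly, then release and retreat.

Call:
arm_command(series=[[0,0,0,0,0,0,0],[0,0,0,0,0,0,0],[0,0,0,0,0,0,0],[0,0,0,-0.01,0,0,0],[0,0,0,-0.03,0,0,0],[0,0,0,-0.03,0,0,0],[0,0,0,0,0,0,0],[0,0,0,0,0,0,0]])

```text
time_s: 33.93
position: [444.5, 364.2, 481.4]
tool_rot: [-0.001, 3.14, 0.002]
force: [0.3, -0.2, -0.7]
gripper_width: 0.1
grasp_force: 0.0
```

Call:
arm_command(series=[[0,0,-0.04,0,0,0,0],[0,0.02,-0.035,0,0,0,0],[0,0.02,-0.03,0,0,0,0],[0,0.02,-0.02,0,0,0,0],[0,0.02,0,0,0,0,0],[0,0,0,0,0,0,0],[0,0,0,0,0,0,0]])

```text
time_s: 34.52
position: [364.3, 239.1, 479.8]
tool_rot: [0.001, -3.14, 0.0]
force: [0.7, 0.6, 0.7]
gripper_width: -0.0
grasp_force: 0.0
```

```bash
python3 - <<'E'
from h import *
c=cam("wrist");W=cloud(c);S=cam("side");WS=cloud(S);T=cam("top");WT=cloud(T);save(S,"side1.png")
print(ctrl.sense()["position"])
print("cap",disc(W,(445,364),40,235,258),disc(WS,(444,358),40,235,258))
for lo,hi in((68,80),(56,67),(44,55),(32,43),(18,31)): print(disc(W,(446.5,158.5),45,lo,hi))
print("roll",disc(WT,(438,-298),45,55,75)); print("core",disc(W,(615,296),40,15,70))
E
```

```text
[365.56199608 239.49150017 479.68234556]
cap [ 444.8  364.5   17.6  440.3  362.7  246.9 2256. ] [443.3 358.7  18.9 444.3 354.2 244.   49. ]
[ 446.4  161.1   22.9  445.6  161.4   73.1 1335. ]
[443.4 163.3  22.5 431.8 170.2  63.9  93. ]
[444.3 161.9  23.2 430.1 165.9  49.2 222. ]
[444.7 159.4  32.  431.8 163.3  37.1 805. ]
[438.8 164.2  30.6 423.2 172.6  25.7 155. ]
roll [ 438.3 -297.2   30.1  437.5 -296.5   66.4  322. ]
core None
```

View pics/side1.png

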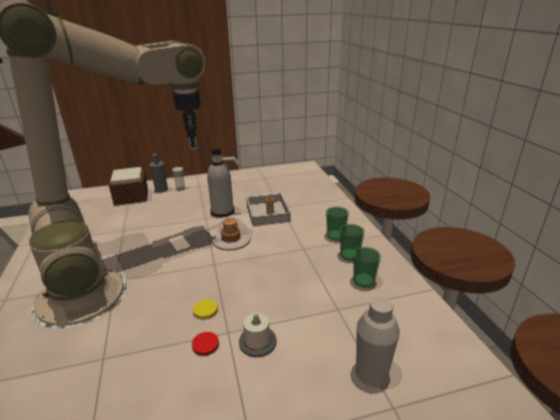

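The side view shows the stack on the plate (231,230), the core in the tray (269,205), the roll on the spindle (256,330), the cap back up (216,153), and the glasses and shaker where they started.

```bash
python3 -c "
from plant import ctrl
print(ctrl.hand_in())"
```

```text
the job is handed in; nothing more can be done
None
```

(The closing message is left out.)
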